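# Fetch a seal cassette from the push-latch cabinet

### The job

The test jig is being changed over. Press the free edge of the white cabinet door inward until its catch lets go and it swings open, tip the cassette with the single round seal ring on its front outward by its top until it leans on the front rail, then lift it out and stand it upright in the tray, beside the grease tin. Leave the door open for the old cassette to go back, the other cassettes standing in their row, and everything else where it is.

Things in the scene. Friction and masses are not known exactly. Their poses are not given: they have to be found in the camera images.
- cabinet: grey sheet-metal cabinet, 92 mm deep (x), 242 wide (y), 310 high, fixed to the bench; origin at the centre of its underside; its front, closed by the door, faces its own -x. Its side walls and roof begin at x = -21 mm (the door's 29 mm deep rim covers the rest), the shelf at x = -46; inner width 230. Inside, four like cassettes stand in a tight row
- row_centre (a point): on the shelf, 45 mm above the bench, under the middle of the row. The cassettes' centres lie 19.5 and 58.5 mm either side along the cabinet's y; their fronts are 20 mm before this point, their backs 2.5 mm from the back panel: no finger fits behind or between them. A strip 4 mm high, 1.5 mm before their feet, keeps the feet from sliding out; bookends 45 mm high close the row
- rail_top (a point): middle of the top of the fixed front rail: 4 mm thick, 162 long, top 37 mm above the shelf, 25 mm before the cassettes' fronts (at the cabinet's x = -46 to -42). It bars pulling them straight out. Drawn forward past some 25 degrees a cassette tips on and rests leaning 33 degrees out on this rail, its foot still on the shelf
- roof_edge (a point): middle of the lower front edge of the roof, 300 mm above the bench, 2 mm before the cassettes' fronts: what a gripper reaching in over them must stay under or in front of
- door (a joint): white pan door, 243 mm wide, 43 to 309 above the bench, hinged on its right (cabinet -y) edge; rad: 0 shut and latched, positive toward the robot, stop at 1.95. Pressing its free left edge 3 to 4 mm in (some 3 N; inner stop 6 mm in, -0.028) frees the spring catch; as the finger draws back the hinge spring swings it to the stop in 2 to 3 s and holds it there
- door_edge (a point): point on the door's outer face near its free left edge, 215 mm above the bench, where to press (moves with the door; shut, at cabinet x = -65, y = 101 mm)
- door_hinge (a point): point on the door's vertical hinge axis, 174 mm above the bench, at cabinet x = -24, y = -124.5 mm
- cassette_round: the wanted one: bare aluminium seal cassette, 40 (x) x 38 (y) x 110 mm high, about 0.3 kg, with a single black seal ring of 32 mm outside diameter on its front (-x) face. Origin at the centre of its underside, z up along it. Its front plate (6 mm thick) stands 5 mm above the top, as a lip behind which a fingertip can pull
- cassette_pair: same cassette, two small round rings one above the other on the front
- cassette_oblong: same cassette, an upright oblong seal on the front
- cassette_square: same cassette, a square seal on the front
- tray: open steel tray, fixed, 84 (x) x 170 (y) mm outside, walls 3 thick and 20 high, floor 3 thick; origin at the centre of its underside. The tall test jig stands close behind it: world x > 0.48 m with y > 0.03 m is taken up by its posts and plates
- grease_tin: round tin, 54 mm diameter x 24 high, in the tray's left (+y) half; origin at its underside
- nest_blank: milled metal block 44 x 70 x 28 mm high on the bench before the cabinet, a bystander; origin at the underside. The door passes over it
- wrench: open-ended spanner 30 x 150 x 5 mm on the bench before the cabinet, a bystander
- hex_key: long hex key 32 x 132 x 6 mm on the bench before the cabinet, a bystander
- mini_cylinder: spare air cylinder lying on the bench left of the tray, 34 x 157 x 48 mm high with its fittings, a bystander; origin at the underside

How it is judged:
By the outcome, as a careful person would: the job done as asked, in the order asked, and still so for the second after the job is handed in, with the robot touching nothing.
It also fails if it takes over 51 s, if anything falls off the work surface, if the arm or the gripper's body presses on something with over 40 N, if the wrist force passes 120 N, or if a joint passes its speed limit or range.

### The arm

A 6-joint arm with a two-finger parallel gripper is mounted at the origin on a cart in front of the work surface, level with it; the furniture and walls round the work are solid. World frame = base frame: x ahead of the robot, y to its left, z up, the work surface at z = 0. Lengths are in mm, angles in rad, forces in N, time in s.
With the tool pointing down it reaches from about 275 to 750 mm from the base axis. Payload 10.2 kg.
Tool frame: the origin (TCP) lies at the very end of the fingers, on their centre line; the grasp point (between the pads) lies 19 mm behind it (ctrl.hold_point_z is the distance from the TCP to the grasp point, in mm); z points along the fingers, y is the direction in which the jaws open and shut (so a half turn about z gives the same grasp; the last joint's range is limited). The gripper opens to 85 mm and grips with 20 to 120 N. Pads are 22 mm wide; open, the fingers measure 114 mm over their backs; the gripper's body (76 mm by 85 mm) begins 54 mm behind the grasp point. The pads swing forward as they close: fully open they stand 13 mm farther back than shut.
Start: joints at [-0.223, 0.313, 1.498, -0, 1.331, -0.223], TCP at [525.006, -0.013, 207.594] pointing down, gripper open.
Joint ranges: [-2.94, 2.94], [-0.97, 2.17], [0.19, 2.56], [-1.23, 4.37], [0.02, 3.11], [-2.88, 2.88]. Speed limits (rad/s): [2.39, 2.39, 3.01, 3.14, 3.14, 3.14].

### API

Orientations are given as a unit quaternion [w, x, y, z].
In Python, from rig import readout, cams, workorder, spotter, ctrl gives the robot as it stands.
- The arm moves only by the tool step_arm, never from a script. Its argument "plan" is text: rows parted by semicolons, each of 5 numbers parted by spaces: the shift along the tool's x, y, z in cm, then the turn about the tool's z in degrees, then the opening in per cent of the stroke, from 0 (shut) to 100 (fully open). In form: x y z twist gripper; .... A call has 1 to 10 rows; each row is the pose to reach, as a shift and turn from the pose commanded when the call began, along the tool's axes at that moment; what a row does not reach only later rows make up. A row lasts 1/10 s, in which the tool goes at most 50 mm and 8.59 degrees, less where a joint would pass 70% of its speed; a pose out of reach is approached as far as the arm can. A call with a gripper value outside its range is refused whole. The fingers move at their own pace and stop on an object; "grip_force" is the grip in N (left out, the last holds). Time passes only in rows, so rows that repeat a pose let the fingers close. It gives the time, the measured TCP pose, the force and the opening at its end, in the units of the state.
- readout.sense(): the state, without advancing time (a new reading comes with each control period).
- cams.capture(name): name is "scene" or "side" or "wrist"; returns (picture, depth): 400x640x3 uint8, red, green, blue; 400x640 float32, mm along the optical axis (not along the pixel's ray), 0 where there is no reading.
- cams.camera_info(name): a dict with "vfov" (degrees; the focal length in pixels is half the picture's height over the tangent of half this angle, whatever the lens; pixels are square), "cx", "cy" (the principal point, pixels), "k1" (the pictures are not rectified: a ray, as slopes to the right and down, at radius r is drawn at 1 + k1 r^2 times it, then the intrinsics apply), "rvec" (rotation vector, rad) and "tvec" (3), from world to camera coordinates, as OpenCV has them. Camera axes: x right, y down, z forward; pixel columns grow to the right and rows downward; lengths in mm; the calibration is good to about 2 mm. A picture is of the moment at which its call begins: read the wrist's pose just before it. camera_info takes no time and is no camera call; for the wrist camera it gives the pose at the moment of the call.
- workorder.finish_job(): hands the job in, once; it reports no verdict.
Trained networks look in the newest picture that a camera, given by its name, has taken for a name from the list of things; names that differ only in an ending like _2 or _b are one class to them, and where a whole thing is asked for, a point or a joint stands for the part that bears it (a point fixed in the world has none). Each returns a list of dicts, best first, with "conf" (0 to 1); they miss things now and then, are a little off and sometimes report something else, mostly with a low value. They report only what shows in the picture. A call takes as long as a camera call.
- spotter.regions_of(camera, target): "pixels" (400x640 bool, what is visible of it) and "extent" ([centre column, centre row, width, height] in pixels, round what is visible of it).
The state is a dict: "time_s": time; "joints": joint angles; "dq": joint speeds; "tau": joint torques, N m; "eef_pos": TCP position; "ee_rot": TCP orientation; "force": force on the tool from outside, world axes, zero at the start; "wrist_torque": the same for the moment, N m; "grip_width": opening from 0.0 (shut) to 1.0 (fully open).
Only numpy, scipy, OpenCV 4.12 (cv2) and the standard library are available. Lean on these libraries where they do the work, as an engineer would, in place of code of your own. Each camera call takes 0.05 s, during which the arm holds its last target. There are 200 camera calls.

## Working session

There is one attempt and no reset: what is moved stays moved. The work goes in short steps, Python scripts to look and compute and a tool call to move; the robot and the scene stay as the last step left them, time stands still between calls to the robot, and variables do not carry over. Pictures are saved under pics/ and viewed, about 8 in all and at most 12, crops included, and the job is handed in when it is done.

Besides the shell and the picture viewer there is one more tool, called after "Request:" by a JSON object that holds its "op" and its "data". step_arm: Moves the arm, as the interface text tells. Its arguments: {"type":"object","properties":{"plan":{"type":"string"},"grip_force":{"type":"number"}},"required":["plan"]}

```bash
ls; mkdir -p pics; cat > h.py <<'E'
import numpy as np, cv2
from scipy.spatial.transform import Rotation as R
from rig import readout, cams, workorder, spotter, ctrl
def cloud(name, save=None):
    info=cams.camera_info(name); pic,d=cams.capture(name)
    if save: cv2.imwrite('pics/'+save,pic[:,:,::-1])
    h,w=d.shape; f=h/2/np.tan(np.radians(info['vfov'])/2)
    K=np.array([[f,0,info['cx']],[0,f,info['cy']],[0,0,1.]])
    v,u=np.mgrid[:h,:w]
    p=cv2.undistortPoints(np.stack([u,v],-1).reshape(-1,1,2).astype(float),K,np.array([info['k1'],0,0,0,0.])).reshape(h,w,2)
    c=np.dstack([p[...,0]*d,p[...,1]*d,d])
    Rm=R.from_rotvec(np.ravel(info['rvec'])).as_matrix()
    P=(c-np.ravel(info['tvec']))@Rm
    P[d<=0]=np.nan
    return pic,d,P
def regs(cam,names,P):
    for n in names:
        for r in spotter.regions_of(cam,n)[:2]:
            q=P[r['pixels']]; q=q[~np.isnan(q[:,0])]
            if len(q): print(n,round(r['conf'],2),np.round(r['extent']),'med',np.round(np.median(q,0)),'lo',np.round(np.percentile(q,3,axis=0)),'hi',np.round(np.percentile(q,97,axis=0)))
E
python3 - <<'E'
from h import *
s=readout.sense(); print(s['eef_pos'],s['ee_rot'],s['time_s'])
for c in ['scene','side']:
    pic,d,P=cloud(c,c+'0.png'); print(c)
    regs(c,['cabinet','door','tray','grease_tin','mini_cylinder','nest_blank'],P)
    np.save(c+'P.npy',P)
print(ctrl.hold_point_z,readout.sense()['time_s'])
E
```

```text
pics
[5.24717122e+02 7.95808963e-02 2.07037741e+02] [-5.57685726e-04  7.07110223e-01  7.07103047e-01 -3.20224578e-04] 0.0
scene
cabinet 0.71 [393. 258.  78. 129.] med [ 605. -177.  308.] lo [ 553. -274.   66.] hi [679. -38. 313.]
door 0.96 [377. 257.  45. 125.] med [ 576. -165.  294.] lo [ 551. -263.   69.] hi [612. -34. 312.]
door 0.19 [283. 200.  21.  19.] med [427. 178.  27.] lo [404. 157.  11.] hi [450. 204.  33.]
tray 0.91 [289. 217.  44.  54.] med [428. 116.   4.] lo [386.  49.  -1.] hi [471. 215.  22.]
grease_tin 0.76 [281. 201.  19.  20.] med [427. 176.  27.] lo [405. 157.  10.] hi [449. 202.  33.]
nest_blank 0.82 [303. 274.  20.  28.] med [424. -69.  27.] lo [ 403. -102.   11.] hi [446. -34.  32.]
nest_blank 0.59 [289. 216.  45.  54.] med [430. 116.   4.] lo [388.  49.  -1.] hi [471. 215.  22.]
side
cabinet 0.93 [220. 218. 120. 103.] med [ 662. -130.  293.] lo [ 577. -264.   31.] hi [698. -25. 312.]
door 0.76 [225. 204. 103.  71.] med [ 597. -108.  308.] lo [ 563. -252.   98.] hi [625. -22. 311.]
nest_blank 0.64 [277. 195.  19.  11.] med [446. -62.  22.] lo [419. -91.   2.] hi [455. -30.  31.]
18.700000000000003 0.7
```

```bash
python3 -c "
import cv2,numpy as np
a=cv2.imread('pics/scene0.png');b=cv2.imread('pics/side0.png')
cv2.imwrite('pics/both.png',cv2.resize(np.vstack([a,b]),(480,600)))"
```

```text
(no output)
```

View pics/scene0.png

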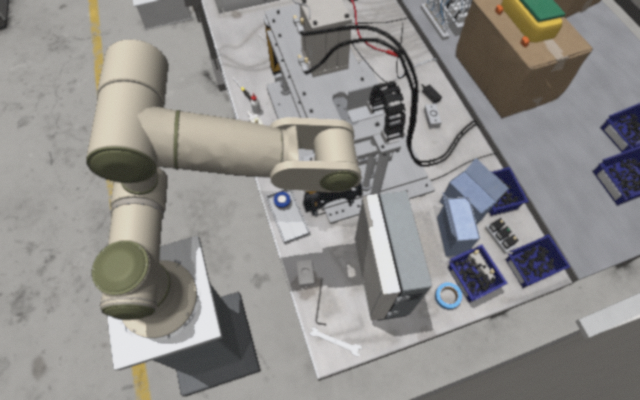

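View pics/side0.png

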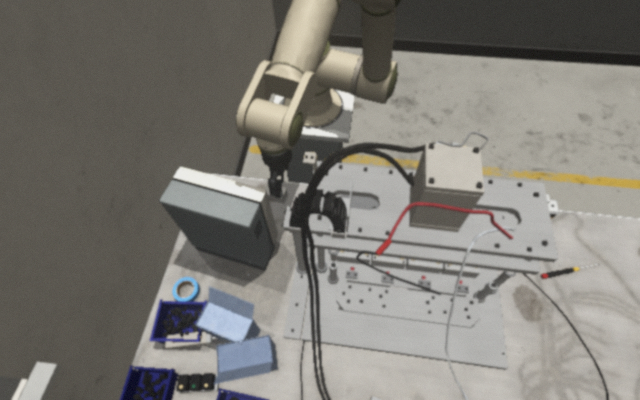

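```bash
python3 - <<'E'
from h import *
for c in ['scene','side']:
    P=np.load(c+'P.npy').reshape(-1,3)
    m=(P[:,2]>303)&(P[:,2]<318)&(P[:,0]>500)&(P[:,0]<740)&(P[:,1]<10)&(P[:,1]>-320)
    q=P[m]; r=cv2.minAreaRect(q[:,:2].astype(np.float32)); print(c,m.sum(),np.median(q[:,2]),r,np.round(cv2.boxPoints(r)))
P=np.load('sceneP.npy').reshape(-1,3)
m=(P[:,2]>60)&(P[:,2]<290)&(P[:,0]>530)&(P[:,0]<630)&(P[:,1]<-20)&(P[:,1]>-290)
q=P[m];
# robust line fit x,y of the door face
l=cv2.fitLine(q[:,:2].astype(np.float32),cv2.DIST_HUBER,0,.01,.01).ravel();print('face',m.sum(),l,np.degrees(np.arctan2(l[1],l[0])), 'y ext',np.percentile(q[:,1],[0,1,99,100]))
n=np.array([-l[1],l[0]]);print('resid',np.percentile((q[:,:2]-l[2:])@n,[2,25,50,75,98]))
# gripper from side cam and scene: points near the tool axis
for c in ['scene','side']:
    P=np.load(c+'P.npy').reshape(-1,3); d=P-np.array([525,0,0])
    for z0 in range(200,420,15):
        m=(abs(d[:,0])<90)&(abs(d[:,1])<90)&(P[:,2]>z0)&(P[:,2]<z0+15)
        if m.sum()>3: print(c,z0,m.sum(),np.round(np.r_[np.percentile(d[m][:,0],[3,97]),np.percentile(d[m][:,1],[3,97])]))
pic,dd,P=cloud('wrist','wrist0.png')
i=cams.camera_info('wrist');Rm=R.from_rotvec(np.ravel(i['rvec'])).as_matrix();print('wristcam pos',-Rm.T@np.ravel(i['tvec']),Rm)
d=P.reshape(-1,3)-np.array([525,0,207])
m=(d[:,2]>-20)&(abs(d[:,0])<90)&(abs(d[:,1])<60);print(m.sum(),np.round(np.percentile(d[m],[0,5,50,95,100],axis=0)))
E
```

```text
scene 4821 309.8217247308924 ((582.6541748046875, -131.3097686767578), (263.1439514160156, 202.03785705566406), 80.13356018066406) [[ 461. -244.]
 [ 660. -278.]
 [ 705.  -19.]
 [ 506.   16.]]
side 3787 309.36019598600967 ((627.0027465820312, -133.94375610351562), (285.04571533203125, 144.4452667236328), 88.84400939941406) [[ 552. -275.]
 [ 696. -278.]
 [ 702.    7.]
 [ 558.   10.]]
face 2058 [ 1.21974625e-01  9.92533207e-01  5.72360229e+02 -1.36513519e+02] 82.99392 y ext [-273.9093155  -272.76855655  -29.0615033   -21.98831499]
resid [-6.84770233e+01 -1.38558410e+01 -5.25184648e-03  4.46101192e+00
  7.94743184e+00]
scene 200 22 [ 54.  65. -88. -29.]
scene 215 23 [ 55.  64. -84. -30.]
scene 230 33 [ 53.  65. -89. -23.]
scene 245 49 [-56.  64. -83.   3.]
scene 260 59 [-55.  65. -85.  -0.]
scene 275 50 [-57.  64. -82.  -5.]
scene 290 193 [-74.  69. -81.   9.]
scene 305 462 [-66.  89. -88.   2.]
scene 320 100 [-71.  65. -19.  10.]
scene 335 159 [-69.  65. -13.  10.]
scene 350 27 [-63.  35. -36.   7.]
scene 365 86 [-36.  22. -37. -14.]
scene 380 74 [-32.  15. -38. -20.]
scene 395 16 [-25.  -2. -37. -28.]
side 200 13 [ 70.  88. -25. -21.]
side 215 13 [ 70.  86. -24. -21.]
side 230 15 [ 57.  90. -25.  -5.]
side 245 38 [-44.  89. -25.  11.]
side 260 26 [-45.  85. -24.  11.]
side 275 20 [ 50.  88. -25.  12.]
side 290 77 [ 37.  86. -25.  15.]
side 305 321 [ 33.  89. -88.  15.]
side 320 86 [ 13.  72. -18.  20.]
side 335 135 [ 18.  70. -11.  16.]
side 350 52 [ 23.  65. -20.  28.]
side 365 211 [-13.  38. -24.  89.]
side 380 119 [  2.  38. -26.  37.]
side 395 149 [ 10.  36. -27.  35.]
side 410 37 [ 24.  40. -30.  31.]
wristcam pos [524.97679396  83.90395115 373.26866791] [[ 9.99999432e-01 -7.11405321e-04  7.93378860e-04]
 [-9.31461435e-04 -9.45193767e-01  3.26508614e-01]
 [ 5.17616788e-04 -3.26509167e-01 -9.45193893e-01]]
38038 [[-75. -60. -20.]
 [-67. -23.  43.]
 [  7.  11.  95.]
 [ 70.  17. 111.]
 [ 90.  20. 117.]]
```

View pics/wrist0.png

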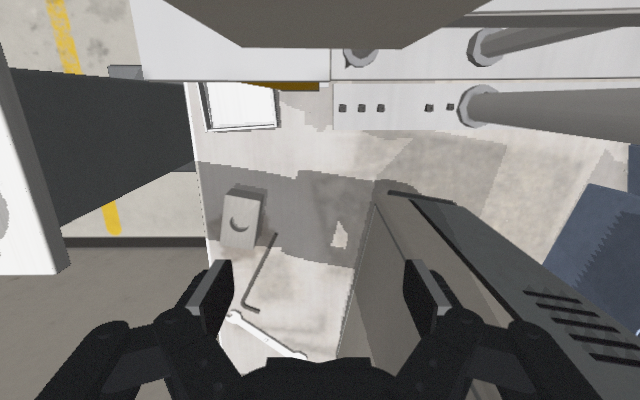

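```bash
python3 - <<'E'
from h import *
s=readout.sense()['eef_pos']
pic,dd,P=cloud('wrist'); d=P.reshape(-1,3)-s
for z0 in range(0,150,8):
    m=(d[:,2]>z0)&(d[:,2]<z0+8)&(abs(d[:,1])<25)&(d[:,0]<0)&(d[:,0]>-95)
    m2=(d[:,2]>z0)&(d[:,2]<z0+8)&(abs(d[:,1])<25)&(d[:,0]>0)&(d[:,0]<95)
    if m.sum()>3: print(z0,m.sum(),'L',np.round(np.percentile(d[m],[1,99],axis=0)[:,:2].T.ravel(),1),'R',np.round(np.percentile(d[m2],[1,99],axis=0)[:,:2].T.ravel(),1) if m2.sum()>3 else '')
for c in ['scene','side']:
  for k in range(3):
    pic,dd,P=cloud(c); q=P.reshape(-1,3)-s
    for z0 in (105,115,125,135,142,150,156,162,168,175,185,195):
        m=(np.hypot(q[:,0],q[:,1])<75)&(q[:,2]>z0)&(q[:,2]<z0+6)
        if k==0: print(c,z0,m.sum(),[tuple(v) for v in np.round(q[m][::max(1,m.sum()//10),:2]).astype(int)], np.round(np.percentile(np.hypot(q[m][:,0],q[m][:,1]),[10,50,90])) if m.sum() else '')
# door: yaw via rim/top white edges: side cam roof mask
for c in ['scene','side']:
    P=np.load(c+'P.npy')
    for n in ['cabinet','door']:
        pic,dd,P=cloud(c)
        for r in spotter.regions_of(c,n)[:1]:
            q=P[r['pixels']]; q=q[q[:,2]>302]; rr=cv2.minAreaRect(q[:,:2].astype(np.float32)); print(c,n,len(q),np.round(cv2.boxPoints(rr)).tolist(),rr[1:])
E
```

```text
32 97 L [-48.3 -42.5  -9.6  10.5] R [ 42.6  91.6 -25.   10.3]
40 402 L [-55.2 -42.4 -11.2  11.2] R [ 42.4  92.  -24.9  11.2]
48 534 L [-56.  -42.4 -10.9  11.3] R [ 42.4  56.  -11.1  11.4]
56 640 L [-56.  -42.3 -10.8  11.4] R [ 42.3  55.9 -11.2  11.2]
64 644 L [-55.8 -42.3 -10.   11.1] R [ 42.2  55.8 -10.   11.1]
72 582 L [-64.3 -42.4  -1.8  13. ] R [ 42.3  67.8 -24.8  12.9]
80 1914 L [-73.2 -39.1  -8.7  13.6] R [ 39.   73.1 -23.9  13.4]
88 4143 L [-73.  -30.3 -11.   16.2] R [ 30.5  73.1 -10.8  16.2]
96 3999 L [-72.2  -0.6   3.6  17.4] R [ 0.8 72.2  3.5 17.4]
104 4393 L [-71.2  -0.6   7.5  17.6] R [ 0.7 71.2  7.6 17.5]
112 616 L [-31.6 -13.5  15.4  19.6] R [13.3 31.6 15.2 19.7]
scene 105 48 [(np.int64(71), np.int64(-10)), (np.int64(63), np.int64(-12)), (np.int64(35), np.int64(-11)), (np.int64(36), np.int64(-15)), (np.int64(21), np.int64(-16)), (np.int64(31), np.int64(-16)), (np.int64(-39), np.int64(-6)), (np.int64(-38), np.int64(-11)), (np.int64(-39), np.int64(-13)), (np.int64(-30), np.int64(-17)), (np.int64(-38), np.int64(-16)), (np.int64(-66), np.int64(-12))] [32. 40. 72.]
scene 115
[... 8566 characters left out ...]
7), np.int64(25)), (np.int64(32), np.int64(9)), (np.int64(35), np.int64(-7)), (np.int64(36), np.int64(8))] [31. 35. 38.]
scene cabinet 4787 [[548.0, -259.0], [659.0, -279.0], [701.0, -39.0], [590.0, -20.0]] ((243.2430419921875, 113.2280502319336), 79.96714782714844)
scene door 1658 [[548.0, -259.0], [586.0, -266.0], [630.0, -26.0], [591.0, -19.0]] ((244.15289306640625, 39.488929748535156), 79.82120513916016)
side cabinet 3766 [[549.0, -261.0], [659.0, -280.0], [702.0, -39.0], [592.0, -20.0]] ((244.8043975830078, 111.77560424804688), 79.90331268310547)
side door 1206 [[549.0, -260.0], [588.0, -267.0], [631.0, -26.0], [592.0, -19.0]] ((244.3743896484375, 39.564388275146484), 79.81063842773438)
```

```bash
python3 - <<'E'
from h import *
A=np.vstack([np.load(c+'P.npy').reshape(-1,3) for c in ['scene','side']]+[cloud('wrist')[2].reshape(-1,3)])
A=A[~np.isnan(A[:,0])]
for x0 in range(440,640,20):
    row=[]
    for y0 in range(-20,140,20):
        m=(A[:,0]>x0)&(A[:,0]<x0+20)&(A[:,1]>y0)&(A[:,1]<y0+20)&(A[:,2]<700)
        row.append(f"{np.percentile(A[m,2],98):.0f}/{np.percentile(A[m,2],50):.0f}" if m.sum()>2 else '-')
    print(x0,row)
# tray
for c in ['scene','wrist']:
    pic,d,P=cloud(c); regs(c,['tray','grease_tin','mini_cylinder'],P)
    for r in spotter.regions_of(c,'tray')[:1]:
        q=P[r['pixels']]; q=q[(q[:,2]>-3)&(q[:,2]<24)]; print(c,[np.round(v,1) for v in cv2.minAreaRect(q[:,:2].astype(np.float32))[:2]],cv2.minAreaRect(q[:,:2].astype(np.float32))[2], np.round(cv2.boxPoints(cv2.minAreaRect(q[:,:2].astype(np.float32)))).tolist())
E
```

```text
440 ['548/300', '550/305', '554/1', '551/5', '552/3', '508/2', '9/4', '7/4']
460 ['337/297', '316/296', '4/-1', '547/19', '550/16', '21/2', '22/5', '20/5']
480 ['520/263', '322/307', '514/-0', '545/1', '546/0', '307/306', '307/306', '309/305']
500 ['529/-0', '525/313', '527/-0', '541/0', '540/-0', '316/306', '312/2', '313/308']
520 ['530/-0', '528/312', '530/0', '537/-0', '528/-0', '338/306', '366/48', '53/49']
540 ['525/320', '523/315', '529/365', '534/45', '513/45', '369/45', '63/49', '364/59']
560 ['503/274', '497/290', '521/1', '525/46', '488/45', '49/45', '288/282', '371/97']
580 ['345/299', '317/302', '490/-0', '498/45', '52/45', '48/45', '288/283', '367/49']
600 ['3/-1', '4/-1', '4/-1', '47/44', '48/45', '48/45', '288/271', '366/49']
620 ['2/-1', '2/-0', '3/-1', '47/44', '52/45', '47/45', '366/49', '367/49']
tray 0.75 [287. 217.  45.  55.] med [427. 118.   5.] lo [386.  49.  -1.] hi [470. 215.  22.]
grease_tin 0.7 [281. 201.  20.  15.] med [426. 178.  27.] lo [406. 157.  13.] hi [447. 201.  33.]
mini_cylinder 0.44 [256. 117.   9.  12.] med [424. 515.  33.] lo [410. 491.  -0.] hi [443. 559.  49.]
scene [array([427., 138.]), array([ 89.2, 183.1])] 1.941098928451538 [[379.0, 228.0], [386.0, 45.0], [475.0, 48.0], [468.0, 231.0]]
tray 0.65 [239. 107.  82.  48.] med [428.  73.   3.] lo [393.  49.   1.] hi [474.  96.  20.]
wrist [array([429.8,  73. ]), array([91.6, 54.3])] 2.978361129760742 [[383.0, 98.0], [385.0, 43.0], [477.0, 48.0], [474.0, 102.0]]
```

Request:
{"op": "step_arm", "data": {"plan": "-1 -2.1 -3.5 5 100; -3.2 -2.1 -3.5 10.1 100; -3.2 -2.1 -3.5 10.1 100; -3.2 -2.1 -3.5 10.1 100"}}

```text
time_s: 2.45
eef_pos: [503.9, -31.9, 242.3]
ee_rot: [-0.0, 0.766, 0.642, -0.0]
force: [-0.6, 0.9, 0.0]
grip_width: 0.997
```

```bash
cat >> h.py <<'E'
O=np.array([634.5,-151.3]); Y=np.radians(-10.1); RC=np.array([[np.cos(Y),-np.sin(Y)],[np.sin(Y),np.cos(Y)]])
def toc(p): p=np.asarray(p,float).copy(); p[...,:2]=(p[...,:2]-O)@RC; return p
def tow(p): p=np.asarray(p,float).copy(); p[...,:2]=p[...,:2]@RC.T+O; return p
def st():
    s=readout.sense(); r=R.from_quat(s['ee_rot'],scalar_first=True).as_matrix()
    print('t',s['time_s'],'eef',np.round(s['eef_pos'],1),'cab',np.round(toc(s['eef_pos']),1),'toolx deg(world)',round(float(np.degrees(np.arctan2(r[1,0],r[0,0]))),1),'F',np.round(s['force'],1),'grip',s['grip_width'])
    return s
E
python3 - <<'E'
from h import *
st(); print(readout.sense()['joints'])
pic,d,P=cloud('wrist','w1.png'); C=toc(P).reshape(-1,3)
m=(C[:,2]>150)&(C[:,2]<300)&(C[:,0]<-40)&(C[:,0]>-90)&(C[:,1]>-100)&(C[:,1]<125)
print(m.sum(),[ (y,np.round(np.percentile(C[m&(abs(C[:,1]-y)<8),0],[10,50,90]),1)) for y in (0,40,80,100,115) if (m&(abs(C[:,1]-y)<8)).sum()>5], np.percentile(C[m,1],[1,99]))
E
```

```text
t 2.45 eef [503.9 -31.9 242.3] cab [-149.5   94.6  242.3] toolx deg(world) 79.9 F [-0.6  0.9  0. ] grip 0.9973875296603808
[-2.95871159e-01  2.44791752e-01  1.49640929e+00  2.84961096e-04
  1.40105291e+00 -1.20336316e-01]
15853 [(0, array([-65.5, -65.3, -65. ])), (40, array([-66. , -65.3, -64.8])), (80, array([-65.7, -65.2, -64.8])), (100, array([-65.7, -65.2, -64.7])), (115, array([-65.5, -62.2, -44.5]))] [-70.95487966 121.35866052]
```

Request:
{"op": "step_arm", "data": {"plan": "0 2.5 0 0 100; 0 2.8 0 0 100; 0 3.0 0 0 100; 0 3.1 0 0 100; 0 3.2 0 0 100; 0 3.2 0 0 100"}}

```text
time_s: 3.1
eef_pos: [535.1, -37.3, 242.5]
ee_rot: [-0.0, 0.767, 0.642, -0.0]
force: [-2.6, 1.9, -0.7]
grip_width: 0.997
```

Request:
{"op": "step_arm", "data": {"plan": "0 0.1 0 0 100; 0 0.15 0 0 100; 0 0.15 0 0 100"}}

```text
time_s: 3.4
eef_pos: [537.0, -37.8, 242.7]
ee_rot: [-0.0, 0.767, 0.642, 0.0]
force: [-2.5, 3.2, -0.9]
grip_width: 1.003
```

Request:
{"op": "step_arm", "data": {"plan": "1 -3 -1 0 100; 2.5 -7 -3.5 0 100; 4 -9 -7 0 100; 4.5 -9 -10 0 100; 4.5 -9 -10 0 100; 4.5 -9 -10 0 100; 4.5 -9 -10 0 100"}}

```text
time_s: 4.1
eef_pos: [456.3, 21.8, 341.5]
ee_rot: [-0.001, 0.767, 0.642, -0.001]
force: [0.4, -0.7, 0.5]
grip_width: 1.003
```

```bash
python3 - <<'E'
from h import *
st()
for c in ['scene','side']:
    pic,d,P=cloud(c,c+'2.png'); regs(c,['door','cassette_round'],P)
st()
E
```

```text
t 4.1 eef [456.3  21.8 341.5] cab [-205.8  139.2  341.5] toolx deg(world) 79.9 F [ 0.4 -0.7  0.5] grip 1.002573178362742
cassette_round 0.5 [384. 260.  17.  26.] med [ 622. -130.  153.] lo [ 615. -146.   63.] hi [ 641. -111.  162.]
cassette_round 0.47 [363. 260. 138. 140.] med [ 590. -194.  307.] lo [ 398. -284.   46.] hi [674. -36. 313.]
door 0.77 [208. 153.  92.  74.] med [ 450. -211.  226.] lo [ 374. -281.   61.] hi [ 560. -144.  310.]
door 0.34 [217. 194. 116. 155.] med [ 641. -180.  246.] lo [ 380. -273.   35.] hi [697. -32. 312.]
t 4.4 eef [456.3  22.1 342.2] cab [-205.9  139.4  342.2] toolx deg(world) 79.9 F [ 0.5 -0.2 -0.1] grip 1.0006037115205364
```

```bash
python3 - <<'E'
import cv2
a=cv2.imread('pics/scene2.png')[190:340,300:440]; cv2.imwrite('pics/c2.png',cv2.resize(a,None,fx=4,fy=4,interpolation=cv2.INTER_CUBIC))
E
```

Request:
{"op": "step_arm", "data": {"plan": "0 0 0 -8.5 100; 0 0 0 -17 100; 0 0 0 -25.5 100; 0 0 0 -34 100; 0 0 0 -42.5 100; 0 0 0 -51 100; 0 0 0 -59.5 100; 0 0 0 -68 100; 0 0 0 -76.5 100; 0 0 0 -85 100"}}

```text
time_s: 5.4
eef_pos: [456.3, 22.1, 342.4]
ee_rot: [-0.0, 0.128, 0.992, 0.0]
force: [-0.3, 0.3, -0.1]
grip_width: 0.999
```

View pics/c2.png

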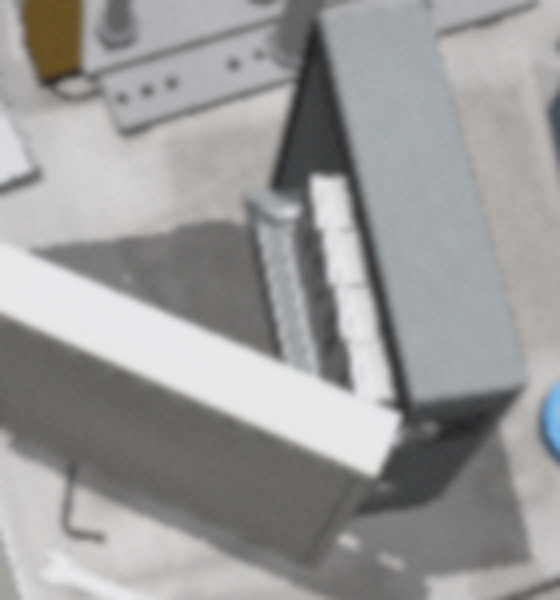

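Request:
{"op": "step_arm", "data": {"plan": "-2 -5 0 -5 100; -4 -9.5 2 -5 100; -5.6 -13.9 5 -5 100; -5.6 -13.9 9 -5 100; -5.6 -13.9 9 -5 100; -5.6 -13.9 9 -5 100"}}

```text
time_s: 6.0
eef_pos: [474.3, -126.2, 253.7]
ee_rot: [-0.0, 0.088, 0.996, 0.0]
force: [1.0, 0.2, 0.2]
grip_width: 1.0
```

```bash
python3 - <<'E'
from h import *
st()
pic,d,P=cloud('wrist','w3.png'); C=toc(P)
for n in ['cassette_round','cassette_pair','cassette_oblong','cassette_square']:
    for r in spotter.regions_of('wrist',n)[:2]:
        q=C[r['pixels']]; q=q[~np.isnan(q[:,0])]; print(n,round(r['conf'],2),np.round(r['extent']),np.round(np.median(q,0)))
C=C.reshape(-1,3)
for y in (-58.5,-19.5,19.5,58.5):
    m=(abs(C[:,1]-y)<14)&(C[:,2]>60)&(C[:,2]<145)&(C[:,0]>-30)&(C[:,0]<0); t=(abs(C[:,1]-y)<14)&(C[:,2]>145)&(C[:,2]<175)&(C[:,0]>-30)&(C[:,0]<25)
    print(y,m.sum(),np.round(np.percentile(C[m,0],[10,50,90]),1) if m.sum()>5 else '',t.sum(),np.round(np.percentile(C[t],[2,50,98],axis=0),1).tolist() if t.sum()>5 else '')
m=(abs(C[:,1])<70)&(C[:,0]<-30)&(C[:,0]>-60)&(C[:,2]>60)&(C[:,2]<100);print('rail',np.round(np.percentile(C[m],[2,50,98],axis=0),1).tolist())
m=(abs(C[:,1])<90)&(C[:,2]>290)&(C[:,2]<318)&(C[:,0]>-60);print('roof',m.sum(),np.round(np.percentile(C[m],[0,1,5,50],axis=0),1).tolist() if m.sum()>5 else '')
E
```

```text
t 6.0 eef [ 474.3 -126.2  253.7] cab [-162.1   -3.4  253.7] toolx deg(world) 169.9 F [1.  0.2 0.2] grip 1.0004060080710908
cassette_round 0.66 [343. 305.  41.  85.] [-18.  20. 140.]
cassette_pair 0.84 [274. 305.  48.  80.] [-19. -58. 138.]
cassette_pair 0.3 [556.  82.  61.  52.] [-262.  285.   26.]
cassette_oblong 0.71 [306. 307.  35.  84.] [-19. -19. 141.]
cassette_oblong 0.7 [106. 242. 213. 315.] [-135. -200.  183.]
cassette_square 0.37 [242. 244. 483. 312.] [-113. -191.  166.]
-58.5 981 [-21.  -19.8 -18.5] 1209 [[-20.0, -72.1, 146.4], [4.7, -59.7, 155.0], [24.1, -45.1, 172.0]]
-19.5 941 [-21.2 -20.1 -18.5] 1216 [[-20.6, -32.8, 146.5], [4.1, -19.3, 155.0], [24.3, -6.1, 168.8]]
19.5 930 [-21.1 -19.9 -18.4] 1180 [[-20.6, 6.0, 146.2], [3.1, 19.0, 154.9], [24.4, 32.8, 166.6]]
58.5 937 [-21.  -19.6 -18. ] 1259 [[-19.6, 45.1, 146.7], [6.5, 59.0, 155.2], [24.4, 72.0, 173.6]]
rail [[-47.1, -67.2, 60.5], [-46.2, 0.0, 73.6], [-43.8, 67.1, 82.2]]
roof 0
```

View pics/w3.png

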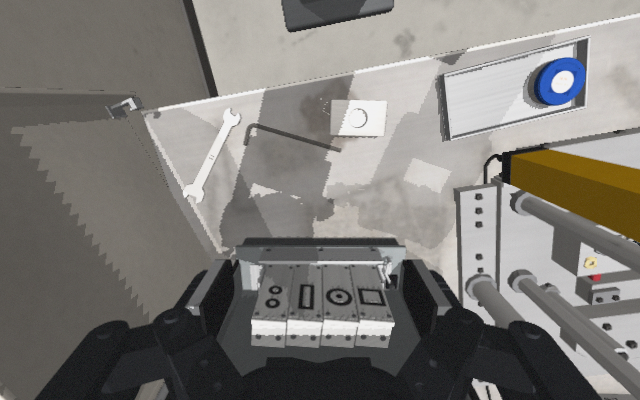

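Request:
{"op": "step_arm", "data": {"plan": "-0.5 2.3 0 8.5 100; -2 2.3 2 17 100; -4 2.3 4 25.5 100; -5 2.3 6 34 100; -5 2.3 8 42.5 100; -5 2.3 10 51 100; -5 2.3 12.3 59.5 100; -5 2.3 12.3 68 100; -5 2.3 12.3 76.5 100; -5 2.3 12.3 85 100"}}

```text
time_s: 7.25
eef_pos: [527.9, -112.4, 130.4]
ee_rot: [0.001, 0.74, 0.673, 0.0]
force: [0.0, 0.1, -0.6]
grip_width: 1.001
```

Request:
{"op": "step_arm", "data": {"plan": "0 0 0 5 100; 0 0 0 5 100; 0 0 0 5 100"}}

```text
time_s: 7.55
eef_pos: [527.7, -112.5, 130.2]
ee_rot: [0.0, 0.766, 0.643, 0.0]
force: [0.7, -0.1, 0.4]
grip_width: 0.997
```

```bash
python3 - <<'E'
from h import *
st()
s=readout.sense()['eef_pos']
pic,dd,P=cloud('wrist'); d=toc(P).reshape(-1,3)-toc(s)
for z0 in range(24,60,4):
    m=(d[:,2]>z0)&(d[:,2]<z0+4)&(abs(d[:,1])<13)&(d[:,0]>36)&(d[:,0]<60)
    print(z0,m.sum(),np.round(np.percentile(d[m],[2,98],axis=0)[:,:2].T.ravel(),1) if m.sum()>3 else '')
E
```

```text
t 7.55 eef [ 527.7 -112.5  130.2] cab [-111.9   19.4  130.2] toolx deg(world) 80.1 F [ 0.7 -0.1  0.4] grip 0.9971285100262886
24 0 
28 0 
32 3 
36 89 [42.5 48.1 -9.2 10.5]
40 176 [ 42.5  54.  -10.7  11.3]
44 233 [ 42.5  55.3 -10.7  11.3]
48 259 [ 42.5  55.9 -10.6  11.3]
52 276 [ 42.4  55.6 -10.6  11.5]
56 306 [ 42.4  55.6 -10.7  11.5]
```

Request:
{"op": "step_arm", "data": {"plan": "0 2.5 -0.3 0 100; 0 4.3 -0.3 0 100; 0 4.9 -0.3 0 100; 0 5.2 -0.3 0 100; 0 5.2 -0.3 0 100; 0 5.2 -0.3 0 100"}}

```text
time_s: 8.2
eef_pos: [578.1, -121.7, 132.6]
ee_rot: [-0.0, 0.766, 0.642, -0.0]
force: [-0.6, 0.3, -0.2]
grip_width: 1.0
```

```bash
python3 - <<'E'
from h import *
st(); s=readout.sense()['eef_pos']
pic,dd,P=cloud('wrist','w4.png'); C=toc(P).reshape(-1,3); 
m=(abs(C[:,1]-19.5)<30)&(C[:,0]>-40)&(C[:,0]<30)&(C[:,2]>150)&(C[:,2]<163); print('lip',np.round(np.percentile(C[m&(C[:,2]>157.5)],[2,50,98],axis=0),1).tolist())
m=(abs(C[:,0]+10)<40)&(C[:,2]>285)&(C[:,2]<315);print('roof',m.sum(),np.round(np.percentile(C[m],[1,5,50,99],axis=0),1).tolist() if m.sum()>5 else '')
E
```

```text
t 8.2 eef [ 578.1 -121.7  132.6] cab [-60.8  19.3 132.6] toolx deg(world) 79.9 F [-0.6  0.3 -0.2] grip 0.999718716430662
lip [[-19.9, -8.4, 157.7], [-14.3, 23.5, 159.3], [24.1, 48.6, 162.7]]
roof 0
```

View pics/w4.png

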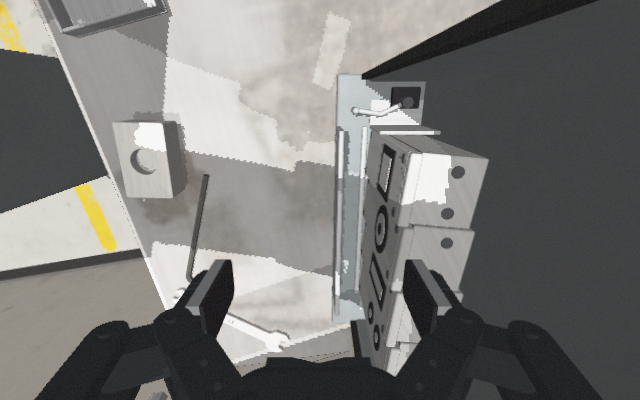

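Request:
{"op": "step_arm", "data": {"plan": "0 0.12 0 0 100; 0 0.12 0.4 0 100; 0 0.12 0.7 0 100; 0 0.12 0.7 0 100"}}

```text
time_s: 8.65
eef_pos: [579.4, -121.9, 124.9]
ee_rot: [-0.001, 0.767, 0.642, -0.0]
force: [1.2, -0.2, -1.1]
grip_width: 1.001
```

Request:
{"op": "step_arm", "data": {"plan": "0 0 0.1 0 100; 0 0 0.2 0 100; 0 0 0.2 0 100"}}

```text
time_s: 8.95
eef_pos: [579.7, -122.0, 123.5]
ee_rot: [-0.0, 0.767, 0.642, -0.0]
force: [-0.2, -0.5, 1.2]
grip_width: 1.003
```

Request:
{"op": "step_arm", "data": {"plan": "0 0 0.1 0 100; 0 0 0.2 0 100; 0 0 0.2 0 100"}}

```text
time_s: 9.25
eef_pos: [580.4, -122.3, 123.0]
ee_rot: [0.001, 0.767, 0.642, 0.001]
force: [-2.0, 0.3, 7.6]
grip_width: 0.998
```

Request:
{"op": "step_arm", "data": {"plan": "0 -0.2 0.05 0 100; 0 -0.4 0.05 0 100; 0 -0.6 0.05 0 100; 0 -0.8 0.05 0 100"}}

```text
time_s: 9.65
eef_pos: [573.1, -120.9, 122.8]
ee_rot: [0.002, 0.767, 0.642, 0.001]
force: [0.0, 1.4, 8.0]
grip_width: 1.004
```

```bash
cat > chk.py <<'E'
from h import *
st()
pic,dd,P=cloud('wrist','last.png'); C=toc(P).reshape(-1,3)
for y in (-19.5,19.5,58.5):
    m=(abs(C[:,1]-y)<16)&(C[:,2]>100)&(C[:,2]<158)&(C[:,0]>-90)&(C[:,0]<-10); q=C[m]
    print(y,m.sum(),[ (z,round(float(np.percentile(q[abs(q[:,2]-z)<4,0],10)),1)) for z in (105,115,125,135,145,152) if (abs(q[:,2]-z)<4).sum()>5])
E
python3 chk.py
```

```text
t 9.65 eef [ 573.1 -120.9  122.8] cab [-65.8  19.1 122.8] toolx deg(world) 79.9 F [0.  1.4 8. ] grip 1.0039229005413257
-19.5 1155 [(105, -20.5), (115, -20.6), (125, -20.7), (135, -20.7), (145, -20.6), (152, -20.6)]
19.5 1563 [(105, -24.3), (115, -25.3), (125, -25.6), (135, -25.7), (145, -26.3), (152, -26.5)]
58.5 2184 [(105, -20.5), (115, -20.7), (125, -20.6), (135, -20.2), (145, -20.1), (152, -20.0)]
```

Request:
{"op": "step_arm", "data": {"plan": "0 -0.4 0.0 0 100; 0 -0.8 0.02 0 100; 0 -1.2 0.06 0 100; 0 -1.6 0.1 0 100; 0 -1.9 0.15 0 100"}}

```text
time_s: 10.2
eef_pos: [553.9, -117.3, 120.8]
ee_rot: [0.001, 0.767, 0.642, 0.001]
force: [0.3, 1.7, 5.7]
grip_width: 1.002
```

```bash
python3 chk.py
```

```text
t 10.2 eef [ 553.9 -117.3  120.8] cab [-85.4  19.3 120.8] toolx deg(world) 79.9 F [0.3 1.7 5.7] grip 1.0016736015209593
-19.5 0 []
19.5 2341 [(105, -35.6), (115, -37.9), (125, -39.6), (135, -41.3), (145, -44.7), (152, -44.7)]
58.5 2959 [(105, -20.6), (115, -20.8), (125, -20.8), (135, -20.3), (145, -20.2), (152, -20.2)]
```

Request:
{"op": "step_arm", "data": {"plan": "0 -0.4 0.1 0 100; 0 -0.8 0.2 0 100; 0 -1.2 0.33 0 100; 0 -1.6 0.5 0 100; 0 -2.0 0.63 0 100; 0 -2.4 0.8 0 100; 0 -2.8 1.0 0 100; 0 -3.2 1.2 0 100; 0 -3.5 1.35 0 100; 0 -3.5 1.35 0 100"}}

```text
time_s: 11.25
eef_pos: [518.5, -111.1, 106.2]
ee_rot: [-0.0, 0.767, 0.642, -0.0]
force: [-1.8, 0.3, 2.9]
grip_width: 1.0
```

```bash
python3 chk.py
```

```text
t 11.25 eef [ 518.5 -111.1  106.2] cab [-121.3   19.3  106.2] toolx deg(world) 79.9 F [-1.8  0.3  2.9] grip 1.000310034277423
-19.5 784 [(125, -22.0), (135, -22.0), (145, -21.3), (152, -11.0)]
19.5 4111 [(135, -80.7), (145, -78.4), (152, -78.3)]
58.5 5798 [(105, -20.5), (115, -20.7), (125, -20.9), (135, -20.5), (145, -20.1), (152, -20.2)]
```

Request:
{"op": "step_arm", "data": {"plan": "0 0 -2 0 100; 0 0 -6 -5 100; 0 -2 -9 -13 100; 0 -4 -12 -21 100; 0 -4 -13 -29 100; 0 -4 -13 -37 100; 0 -4 -13 -45 100; 0 -4 -13 -53 100; 0 -4 -13 -61 100; 0 -4 -13 -69 100"}}

```text
time_s: 12.3
eef_pos: [479.6, -104.3, 236.0]
ee_rot: [0.0, 0.265, 0.964, -0.0]
force: [1.0, -0.1, 0.1]
grip_width: 1.0
```

Request:
{"op": "step_arm", "data": {"plan": "0 0 0 -8 100; 0 0 0 -16 100; 0 0 0 -21 100; 0 0 0 -21 100; 0 0 0 -21 100"}}

```text
time_s: 12.8
eef_pos: [479.4, -104.2, 236.0]
ee_rot: [-0.0, 0.089, 0.996, -0.0]
force: [-0.6, -0.5, 0.1]
grip_width: 0.999
```

```bash
python3 - <<'E'
from h import *
st()
pic,d,P=cloud('wrist','w5.png'); C=toc(P)
for n in ['cassette_round']:
    for r in spotter.regions_of('wrist',n)[:2]:
        q=C[r['pixels']]; q=q[~np.isnan(q[:,0])]; print(n,round(r['conf'],2),np.round(r['extent']),np.round(np.percentile(q,[2,50,98],axis=0),1).tolist())
C=C.reshape(-1,3)
for x in range(-100,0,6):
    m=(abs(C[:,0]-x)<3)&(abs(C[:,1]-19.5)<14)&(C[:,2]>40)&(C[:,2]<170)
    if m.sum()>4: print(x,m.sum(),np.round(np.percentile(C[m,2],[5,50,95]),1))
m=(C[:,2]>110)&(C[:,2]<165)&(C[:,0]<-35)&(C[:,0]>-95)&(abs(C[:,1]-19)<40)
print('y ext',np.round(np.percentile(C[m],[0.5,2,50,98,99.5],axis=0),1).tolist())
m=(C[:,2]>100)&(C[:,2]<175)&(C[:,0]<-26)&(C[:,0]>-95)&(abs(C[:,1]-19)<80)
print('others',np.round(np.percentile(C[m,1],[0,1,99,100]),1))
E
```

```text
t 12.8 eef [ 479.4 -104.2  236. ] cab [-160.9   19.2  236. ] toolx deg(world) 169.8 F [-0.6 -0.5  0.1] grip 0.9993166496741567
cassette_round 0.69 [322. 289.  39.  44.] [[-80.7, 2.5, 138.6], [-62.1, 21.4, 146.4], [-46.3, 39.3, 157.0]]
cassette_round 0.31 [358. 314.  44.  93.] [[-21.4, 38.4, 51.6], [-18.1, 58.6, 137.2], [19.3, 78.2, 159.8]]
-82 89 [138.3 139.9 141.8]
-76 111 [138.5 141.2 142.5]
-70 198 [138.9 140.9 143.4]
-64 201 [142.7 145.2 147.4]
-58 211 [147.  149.6 151.7]
-52 212 [151.  153.5 155.7]
-46 478 [ 42.6  69.2 156.9]
y ext [[-81.3, 2.3, 137.7], [-80.7, 3.2, 138.7], [-62.2, 21.4, 146.5], [-46.4, 39.4, 157.0], [-45.4, 39.7, 157.6]]
others [ 2.2  2.4 39.7 39.9]
```

View pics/w5.png

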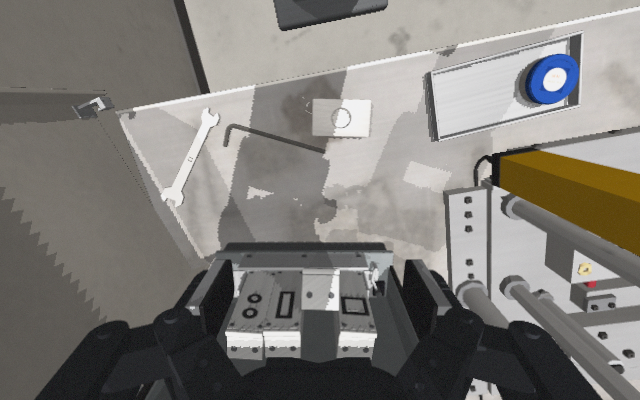

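Request:
{"op": "step_arm", "data": {"plan": "-4 0.2 1 0 60; -8 0.2 3 0 60; -9.9 0.2 4 0 60; -9.9 0.2 4 0 60; -9.9 0.2 4 0 60", "grip_force": 20}}

```text
time_s: 13.4
eef_pos: [576.9, -119.4, 196.0]
ee_rot: [-0.0, 0.088, 0.996, 0.0]
force: [-0.8, -0.1, 0.8]
grip_width: 0.602
```

```bash
python3 - <<'E'
from h import *
st(); s=readout.sense()['eef_pos']
pic,dd,P=cloud('wrist'); C=toc(P).reshape(-1,3); d=C-toc(s)
for z0 in range(0,60,4):
    m=(d[:,2]>z0)&(d[:,2]<z0+4)&(abs(d[:,0])<13)&(abs(d[:,1])<60)&(abs(d[:,1])>20)
    if m.sum()>3: print(z0,m.sum(),np.round(np.percentile(d[m,1],[2,98]),1),np.round(np.percentile(abs(d[m,1]),[2,98]),1))
m=(C[:,2]>110)&(C[:,2]<165)&(C[:,0]<-35)&(C[:,0]>-95)&(abs(C[:,1]-19)<40)
print('cass',np.round(np.percentile(C[m],[0.5,2,50,98,99.5],axis=0),1).tolist())
for c in ('side','scene'):
    q=toc(cloud(c)[2]).reshape(-1,3)-toc(s)
    for z0 in range(180,300,12):
        m=(np.hypot(q[:,0],q[:,1])<110)&(q[:,2]>z0)&(q[:,2]<z0+12)
        if m.sum()>3: print(c,z0,np.round(np.percentile(q[m],[2,98],axis=0)[:,:2].T.ravel()))
E
```

```text
t 13.4 eef [ 576.9 -119.4  196. ] cab [-62.3  21.3 196. ] toolx deg(world) 169.9 F [-0.8 -0.1  0.8] grip 0.6018604404315424
24 36 [-26.6  25.6] [25.3 26.6]
28 151 [-31.9  30.7] [25.2 31.9]
32 277 [-37.9  36.7] [25.2 37.9]
36 322 [-38.8  37.8] [25.2 38.8]
40 348 [-39.   38.4] [25.2 39. ]
44 395 [-39.   38.2] [25.2 39. ]
48 411 [-39.1  38.1] [25.1 39.1]
52 464 [-38.9  38. ] [25.1 39. ]
56 441 [-39.1  38. ] [25.1 39.1]
cass [[-80.9, 2.1, 138.2], [-80.4, 2.8, 138.7], [-61.1, 20.8, 146.7], [-39.1, 39.0, 157.1], [-36.4, 39.6, 157.5]]
side 180 [ -9.  38. -15.  38.]
side 192 [  9.  37. -18.  36.]
side 204 [30. 40. -7. 26.]
side 216 [ 32.  40. -22.  23.]
side 228 [  0.  41. -30.  62.]
side 240 [-65.  42. -25.  71.]
side 252 [-100.   50.  -51.   78.]
side 264 [-99.  56. -58.  77.]
side 276 [-95.  56. -59.  78.]
side 288 [-93.  55. -62.  77.]
scene 180 [-20.  -2. -37. -32.]
scene 228 [-34. -19. -57. -52.]
scene 240 [-78.  16. -64.  57.]
scene 252 [-99.  21. -69.  59.]
scene 264 [-102.   24.  -71.   58.]
scene 276 [-99.  28. -72.  59.]
scene 288 [-97.  50. -70.  58.]
```

Request:
{"op": "step_arm", "data": {"plan": "0.2 -0.05 4 0 60; 0.2 -0.05 8 0 60; 0.2 -0.05 10 0 60; 0.2 -0.05 10.6 0 60; 0.2 -0.05 10.6 0 60; 0.2 -0.05 10.6 0 60"}}

```text
time_s: 14.15
eef_pos: [575.8, -120.0, 91.9]
ee_rot: [0.001, 0.088, 0.996, -0.0]
force: [0.4, -0.8, 0.6]
grip_width: 0.603
```

Request:
{"op": "step_arm", "data": {"plan": "0 0 0 0 40; 0 0 0 0 30; 0 0 0 0 30; 0 0 0 0 30; 0 0 0 0 30; 0 0 0 0 30", "grip_force": 25}}

```text
time_s: 14.75
eef_pos: [575.7, -120.2, 91.5]
ee_rot: [0.001, 0.088, 0.996, -0.001]
force: [-2.3, -0.7, 6.4]
grip_width: 0.441
```

Request:
{"op": "step_arm", "data": {"plan": "0 0 -1 0 30; 0.3 0 -2 0 30; 0.5 0 -3 0 30; 0.8 0 -4 0 30; 1 0 -5 0 30; 1 0 -5.5 0 30; 1 0 -5.5 0 30"}}

```text
time_s: 15.45
eef_pos: [565.6, -118.0, 146.0]
ee_rot: [0.001, 0.088, 0.996, -0.0]
force: [-0.4, 0.6, -2.9]
grip_width: 0.44
```

Request:
{"op": "step_arm", "data": {"plan": "2 0 0 0 30; 4 0 0 0 30; 6 0 0 0 30; 8 0 0 0 30; 8 0 0 0 30; 8 0 0 0 30"}}

```text
time_s: 16.05
eef_pos: [486.8, -104.0, 145.1]
ee_rot: [0.0, 0.088, 0.996, -0.0]
force: [0.1, -0.1, -2.6]
grip_width: 0.446
```

```bash
cat > held.py <<'E'
from h import *
import sys
st(); s=toc(readout.sense()['eef_pos'])
for c in ('wrist','side','scene'):
    pic,dd,P=cloud(c,sys.argv[1]+c+'.png'); d=toc(P).reshape(-1,3)-s
    m=(abs(d[:,1])<17)&(d[:,0]>-60)&(d[:,0]<110)&(d[:,2]>-90)&(d[:,2]<80)
    if c=='wrist': W=d[m]
    print(c,[(x,int((abs(d[m,0]-x)<4).sum()),np.round(np.percentile(d[m&(abs(d[:,0]-x)<4),2],[5,50,95])).tolist()) for x in range(-50,90,10) if (m&(abs(d[:,0]-x)<4)).sum()>6])
E
python3 held.py h1
```

```text
t 16.05 eef [ 486.8 -104.   145.1] cab [-153.7   20.6  145.1] toolx deg(world) 169.9 F [ 0.1 -0.1 -2.6] grip 0.4458659464877413
wrist [(-20, 411, [47.0, 48.0, 50.0]), (-10, 1113, [47.0, 48.0, 50.0]), (0, 1715, [51.0, 54.0, 56.0]), (10, 1788, [58.0, 60.0, 63.0]), (20, 435, [63.0, 65.0, 65.0])]
side [(-10, 8, [47.0, 48.0, 51.0]), (0, 12, [51.0, 53.0, 56.0]), (10, 16, [57.0, 60.0, 62.0]), (20, 40, [56.0, 62.0, 65.0]), (30, 51, [40.0, 48.0, 54.0]), (40, 48, [25.0, 32.0, 40.0]), (50, 46, [12.0, 18.0, 25.0])]
scene [(-20, 8, [47.0, 49.0, 53.0]), (20, 8, [57.0, 58.0, 62.0]), (30, 24, [41.0, 47.0, 52.0]), (40, 28, [27.0, 32.0, 40.0]), (50, 29, [12.0, 18.0, 24.0]), (60, 30, [-4.0, 2.0, 8.0]), (70, 29, [-18.0, -12.0, -7.0]), (80, 7, [-29.0, -24.0, -23.0])]
```

View pics/h1wrist.png

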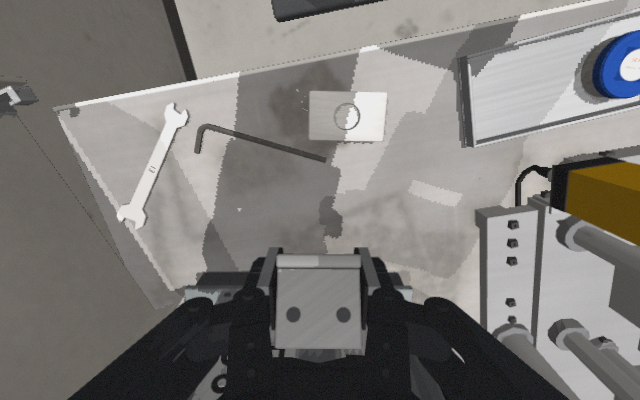

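Request:
{"op": "step_arm", "data": {"plan": "0 0 2.5 0 30; 0 0 4.5 0 30; -1 0 4.5 0 30; -2 0 4.5 0 30; -3 0 4.5 0 30; -4 0 4.5 0 30; -4.7 0 4.5 0 30; -5.4 0 4.5 0 30; -6 0 4.5 0 30; -6 0 4.5 0 30"}}

```text
time_s: 17.2
eef_pos: [546.5, -114.6, 100.2]
ee_rot: [0.001, 0.088, 0.996, -0.0]
force: [0.0, 1.0, -2.8]
grip_width: 0.437
```

```bash
python3 held.py h2
```

```text
t 17.2 eef [ 546.5 -114.6  100.2] cab [-93.1  20.7 100.2] toolx deg(world) 169.9 F [ 0.   1.  -2.8] grip 0.437216941253001
wrist [(-20, 870, [46.0, 52.0, 55.0]), (-10, 2003, [7.0, 34.0, 55.0]), (0, 1810, [-34.0, 52.0, 54.0]), (10, 1336, [53.0, 55.0, 57.0]), (20, 951, [56.0, 57.0, 58.0])]
side []
scene [(-20, 10, [52.0, 56.0, 58.0]), (30, 9, [6.0, 20.0, 33.0]), (40, 10, [-36.0, -21.0, -8.0]), (50, 35, [-47.0, -23.0, -18.0]), (60, 30, [-58.0, -55.0, -51.0]), (70, 34, [-58.0, -52.0, -49.0]), (80, 26, [-59.0, -56.0, -51.0])]
```

Request:
{"op": "step_arm", "data": {"plan": "-0.5 0 0 0 30; -1 0 0 0 30; -1.4 0 0 0 30; -1.7 0 0 0 30; -1.7 0 0 0 30"}}

```text
time_s: 17.85
eef_pos: [562.7, -117.5, 99.9]
ee_rot: [0.0, 0.088, 0.996, 0.0]
force: [-1.5, -0.3, -2.5]
grip_width: 0.44
```

```bash
python3 held.py h3; python3 - <<'E'
from h import *
s=toc(readout.sense()['eef_pos']); d=toc(cloud('wrist')[2]).reshape(-1,3)-s
m=(abs(d[:,1])<16)&(d[:,0]>-16)&(d[:,0]<16)&(d[:,2]>45)&(d[:,2]<66);q=d[m]
A=np.c_[q[:,:2],np.ones(len(q))]
for _ in range(4):
    k=np.linalg.lstsq(A,q[:,2],rcond=None)[0]; r=abs(A@k-q[:,2]); A,q=A[r<3],q[r<3]
print('top tilt deg x,y',np.degrees(k[:2]),len(q))
E
```

```text
t 17.85 eef [ 562.7 -117.5   99.9] cab [-76.7  20.7  99.9] toolx deg(world) 169.9 F [-1.5 -0.3 -2.5] grip 0.44022749827414653
wrist [(-20, 1189, [28.0, 51.0, 57.0]), (-10, 2081, [-50.0, -6.0, 57.0]), (0, 1182, [52.0, 53.0, 54.0]), (10, 1136, [52.0, 53.0, 54.0]), (20, 903, [53.0, 54.0, 55.0])]
side []
scene [(-20, 22, [20.0, 46.0, 60.0]), (-10, 16, [-50.0, -24.0, 55.0]), (40, 10, [-57.0, -54.0, -51.0]), (50, 34, [-58.0, -54.0, -49.0]), (60, 29, [-58.0, -54.0, -51.0]), (70, 13, [-58.0, -54.0, -51.0])]
top tilt deg x,y [-3.6182775   0.09425591] 3948
```

Request:
{"op": "step_arm", "data": {"plan": "-0.2 0 0 0 30; -0.2 0 0 0 30; 2 0 -1 0 30; 5 0 -3 0 30; 8.5 0 -4 0 30; 12 1 -4 0 30; 14.5 4 -4 0 30; 16 7.5 -4 0 30; 17.8 11 -4 -3 30; 17.8 14.5 -4 -7 30"}}

```text
time_s: 19.05
eef_pos: [411.5, 58.0, 140.6]
ee_rot: [0.001, 0.026, 1.0, -0.0]
force: [0.4, -0.4, -3.6]
grip_width: 0.442
```

```bash
python3 - <<'E'
from h import *
s=st()
pic,d,P=cloud('wrist','w6.png'); regs('wrist',['tray','grease_tin'],P)
q=P.reshape(-1,3); r=q-s['eef_pos']
m=(q[:,2]>14)&(q[:,2]<27)&(q[:,0]>370)&(q[:,0]<500)&(q[:,1]>30)&(q[:,1]<240); w=q[m]
print(m.sum(),cv2.minAreaRect(w[:,:2].astype(np.float32)),np.round(cv2.boxPoints(cv2.minAreaRect(w[:,:2].astype(np.float32)))).tolist())
m=(abs(r[:,1])<16)&(r[:,0]>2)&(r[:,0]<22)&(r[:,2]>45)&(r[:,2]<66); k=np.polyfit(r[m,0],r[m,2],1); print('tilt',np.degrees(k[0]),np.median(r[m,2]))
m=(abs(r[:,1])<25)&(r[:,0]>-30)&(r[:,0]<50)&(r[:,2]>49)&(r[:,2]<62);print(np.round(np.percentile(r[m],[1,99],axis=0),1).tolist())
E
```

```text
t 19.05 eef [411.5  58.  140.6] cab [-256.3  167.   140.6] toolx deg(world) 177.0 F [ 0.4 -0.4 -3.6] grip 0.4415089400842568
tray 0.81 [395. 192. 177.  98.] med [419. 132.   3.] lo [385.  55.   1.] hi [470. 215.  20.]
tray 0.15 [ 69. 391.  35.  18.] med [ 603. -213.   73.] lo [ 600. -221.   64.] hi [ 606. -204.   83.]
grease_tin 0.65 [442. 194.  65.  55.] med [424. 179.  26.] lo [403. 156.   6.] hi [450. 204.  28.]
3563 ((446.01495361328125, 133.6707000732422), (118.27272033691406, 169.57211303710938), 3.642194986343384) [[382.0, 215.0], [392.0, 45.0], [510.0, 53.0], [500.0, 222.0]]
tilt 3.0271096232115617 53.36925699648799
[[-17.5, -23.1, 49.6], [22.5, 23.1, 61.8]]
```

View pics/w6.png

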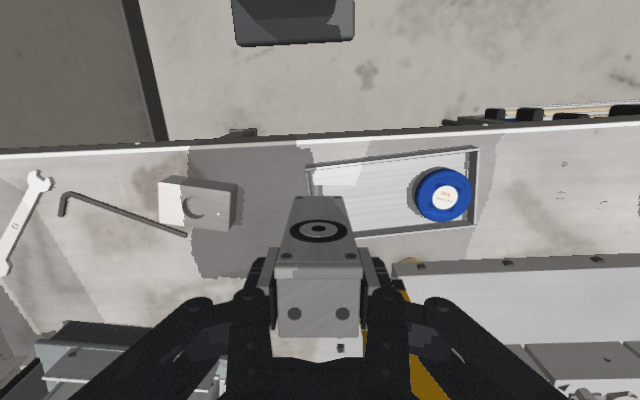

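Request:
{"op": "step_arm", "data": {"plan": "-0.5 3.9 0 -6 30; -0.5 3.9 2 -6 30; -0.5 3.9 5 -6 30; -0.5 3.9 7 -6 30; -0.5 3.9 7.4 -6 30; -0.5 3.9 7.4 -6 30; -0.5 3.9 7.4 -6 30"}}

```text
time_s: 19.9
eef_pos: [420.5, 94.8, 67.1]
ee_rot: [0.001, -0.025, 1.0, -0.0]
force: [-0.5, 0.5, -2.3]
grip_width: 0.44
```

Request:
{"op": "step_arm", "data": {"plan": "0 0 0.2 0 30; 0 0 0.4 0 30; 0 0 0.6 0 30; 0 0 0.6 0 30"}}

```text
time_s: 20.3
eef_pos: [419.9, 95.2, 60.4]
ee_rot: [0.0, -0.025, 1.0, -0.0]
force: [-1.1, -0.1, 1.9]
grip_width: 0.438
```

Request:
{"op": "step_arm", "data": {"plan": "0 0 0.1 0 30; 0 0 0.15 0 30; 0 0 0.15 0 30; 0 0 0.05 0 44; 0 0 0 0 47; 0 0 0 0 52; 0 0 0 0 60; 0 0 0 0 62; 0 0 0 0 62"}}

```text
time_s: 21.2
eef_pos: [419.5, 95.3, 60.0]
ee_rot: [-0.0, -0.025, 1.0, 0.0]
force: [0.3, 0.1, -0.6]
grip_width: 0.623
```

Request:
{"op": "step_arm", "data": {"plan": "0 0 -1.5 0 62; 0 0 -4 0 62; 0 0 -8 0 62; 0 0 -12 0 62; 2 0 -15 0 62; 4 0 -16 0 62; 4 0 -16 0 62; 4 0 -16 0 62"}}

```text
time_s: 22.0
eef_pos: [379.8, 93.2, 219.9]
ee_rot: [0.0, -0.025, 1.0, -0.0]
force: [0.3, -0.2, -0.4]
grip_width: 0.619
```

```bash
python3 - <<'E'
from h import *
s=st()
pic,d,P=cloud('wrist','w7.png'); regs('wrist',['tray','grease_tin','cassette_round'],P)
q=P.reshape(-1,3)
m=(q[:,2]>100)&(q[:,2]<125)&(abs(q[:,0]-427)<35)&(abs(q[:,1]-97)<35); w=q[m]; print(np.round(np.percentile(w,[1,50,99],axis=0),1).tolist())
t=w[(w[:,0]>415)&(w[:,0]<443)&(w[:,2]<116)]; k=np.linalg.lstsq(np.c_[t[:,:2],np.ones(len(t))],t[:,2],rcond=None)[0]; print('tilt',np.degrees(k[:2]),np.median(t[:,2]))
pic,d,P=cloud('scene','s7.png'); regs('scene',['door','nest_blank','cassette_pair','cassette_round'],P)
pic,d,P=cloud('side','d7.png'); regs('side',['door'],P)
E
```

```text
t 22.0 eef [379.8  93.2 219.9] cab [-293.7  196.   219.9] toolx deg(world) -177.1 F [ 0.3 -0.2 -0.4] grip 0.6190305300388292
tray 0.69 [349. 205. 136.  64.] med [418. 137.   3.] lo [385.  51.   1.] hi [469. 215.  20.]
tray 0.16 [589. 222.  99.  48.] med [433. 450.  31.] lo [410. 403.   3.] hi [461. 506.  42.]
grease_tin 0.76 [386. 206.  44.  48.] med [425. 180.  26.] lo [402. 157.   6.] hi [450. 205.  28.]
cassette_round 0.74 [320. 220.  35.  73.] med [411.  95. 112.] lo [407.  78.  14.] hi [445. 113. 118.]
cassette_round 0.45 [108. 336. 214. 128.] med [ 589. -226.   62.] lo [ 569. -304.    5.] hi [675. -33. 113.]
[[407.4, 76.8, 101.3], [424.9, 95.5, 112.5], [447.3, 114.2, 118.2]]
tilt [0.24218902 0.23407076] 112.46427465983491
door 0.62 [357. 337. 105.  88.] med [ 465. -324.  308.] lo [ 357. -355.   84.] hi [ 582. -287.  312.]
nest_blank 0.73 [304. 274.  19.  33.] med [424. -69.  28.] lo [ 403. -102.   10.] hi [446. -34.  33.]
nest_blank 0.49 [382. 249.  18.  28.] med [ 634. -106.  129.] lo [ 622. -116.   53.] hi [655. -74. 161.]
cassette_pair 0.86 [390. 286.  19.  23.] med [ 611. -212.  148.] lo [ 602. -227.   64.] hi [ 629. -189.  161.]
cassette_pair 0.74 [305. 274.  20.  27.] med [423. -68.  27.] lo [ 402. -102.    2.] hi [447. -33.  33.]
cassette_round 0.76 [289. 218.  18.  29.] med [425.  80.  93.] lo [407.  76.   4.] hi [446. 118. 119.]
door 0.9 [179. 150.  55.  77.] med [ 438. -326.  234.] lo [ 354. -346.   66.] hi [ 590. -285.  310.]
```

View pics/w7.png

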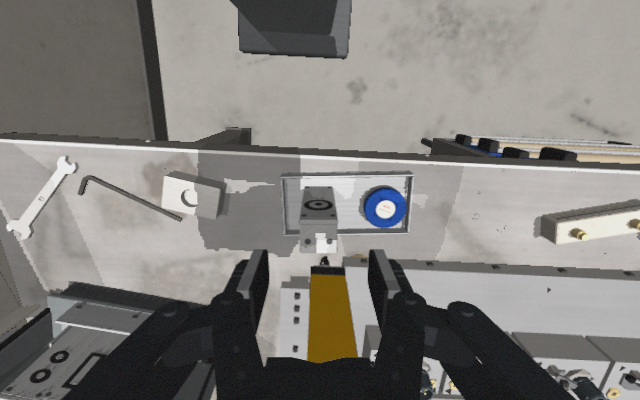

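View pics/s7.png

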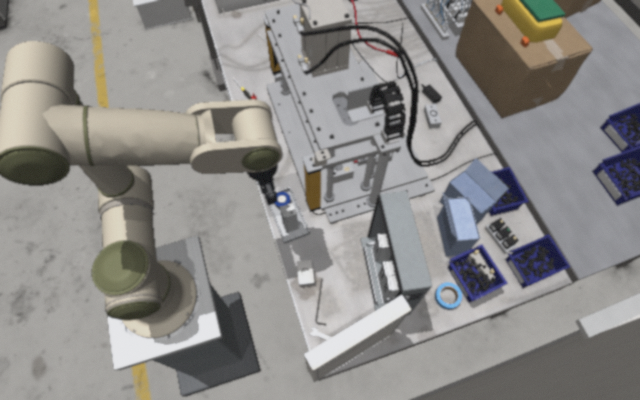

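```bash
python3 - <<'E'
from h import *
C=toc(cloud('scene')[2]).reshape(-1,3)
for y in (-58.5,-19.5,19.5,58.5):
    m=(abs(C[:,1]-y)<12)&(C[:,0]>-25)&(C[:,0]<20)&(C[:,2]>30)&(C[:,2]<170); print(y,m.sum(),np.round(np.percentile(C[m,2],[50,95])) if m.sum() else '')
print(workorder.finish_job())
E
```

```text
-58.5 172 [153. 160.]
-19.5 166 [152. 161.]
19.5 46 [46. 50.]
58.5 147 [153. 160.]
the job is handed in; nothing more can be done
None
```

The round-seal cassette is standing upright in the tray beside the grease tin, the door is open, and I have handed the job in. It took about 22 s of the 51 s allowed.

- **Door:** I pressed its free edge at about z = 280 rather than at the 215 mm point. The gripper's knuckles stick out further than its fingertips there and would have hit the door first. The catch let go and the door swung open.
- **Tipping:** The fingertip could not reach fully behind the lip without the wrist hitting the roof edge. I pressed down on the lip with about 7 N and drew it forward until the cassette leaned about 33° on the rail.
- **Lifting and uprighting:** I gripped the cassette by its sides with 25 N and lifted it over the rail. Because the tool only points down, I swung it upright by pushing its lower back gently against the front of the fixed rail.
- **Placing:** It then went into the tray's right half.

**Last checks:**
- The cassette is tilted about 0.2°, with its top at 112.5 mm, which fits standing on the tray floor.
- The grease tin and nest block are where they were, within measurement error. The wrench, hex key and air cylinder look undisturbed in the picture, but I did not measure them.
- The other three cassettes have their tops at the same height as before and their slots are filled; only the wanted slot is empty.
- The gripper is clear of everything, and the highest tool force I read was about 8 N.

**Disagreement:** The camera depth put the open fingertips about 36 mm behind the reported TCP, not the stated 13 mm. Contact with the lip agreed with the 36 mm, so I used that.

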